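# Push the membrane cell home into its locating fence

### The arm

A 7-joint arm with a two-finger parallel gripper is mounted at the origin on the work surface. World frame = base frame: x ahead of the robot, y to its left, z up, the work surface at z = 0. Lengths are in m, angles in degrees, forces in N, time in s.
With the tool pointing down it reaches from about 0.425 to 0.825 m from the base axis. Payload 3.6 kg.
Tool frame: the origin (TCP) lies midway between the tips of the shut fingers; the grasp point (between the pads) lies 19 mm behind it; z points along the fingers, y is the line along which they close (so a half turn about z gives the same grasp; the last joint's range is limited). The gripper opens to 93 mm and grips with 3 to 60 N. Pads are 15 mm wide; open, the fingers measure 128 mm over their backs; the gripper's body (75 mm by 188 mm) begins 65 mm behind the grasp point.
Start: joints at [-68.497, 35.231, -0.722, 81.555, 0.464, 63.22, -2.315], TCP at [0.254, 0.598, 0.219] pointing down, gripper open.
Joint ranges: [-178.69, 178.69], [-17.37, 117.87], [-77.05, 75.6], [15.02, 138.74], [-78.02, 258.01], [0.78, 113.62], [-162.83, 162.83]. Speed limits (degrees/s): [159.86, 159.86, 180, 180, 180, 180, 180].

### API

Orientations are given as a 3x3 rotation matrix whose columns are the frame's x, y, z axes.
In Python, from rig import arm gives the robot as it stands.
- The arm moves only by the tool arm_command, never from a script. Its argument "steps" is a list of rows, each an object of numbers: "tx", "ty", "tz": the shift along the tool's x, y, z each as a share of 0.5 m, from -1 to 1; "yaw": the turn about the tool's z as a share of 180 degrees, from -1 to 1. A call has 1 to 5 rows; each row is the pose to reach, as a shift and turn from the pose commanded when the call began, along the tool's axes at that moment, turning the shorter way round; what a row does not reach only later rows make up. A row lasts 1/8 s, in which the tool goes at most 62.5 mm and 10.7 degrees, less where a joint would pass 70% of its speed; a pose out of reach is approached as far as the arm can. A call with a number of a shift or a turn outside -1 to 1 is refused whole. A call with a gripper value outside its range is refused whole. "jaw" is the opening, from 0 (shut) to 1 (fully open), set as the call begins (left out, the last holds). The fingers move at their own pace and stop on an object; "squeeze" is the grip in N (left out, the last holds). Time passes only in rows, so rows that repeat a pose let the fingers close. It gives the time, the measured TCP pose, the force, the opening and the grip force at its end, in the units of the state.
- arm.sense(): the state, without advancing time (a new reading comes with each control period).
- arm.get_image(name): name is "scene" or "top" or "wrist"; returns a dict with "image" (420x560x3 uint8, red, green, blue), "camera_matrix" (3x3 intrinsics, pixels), "R" (3x3) and "t" (3): a world point X has camera coordinates R X + t. Camera axes: x right, y down, z forward; pixel columns grow to the right and rows downward; lengths in m; the calibration is good to about 2 mm. A picture is of the moment at which its call begins. There is no depth.
- arm.close_job(): hands the job in; it is judged then, once.
The state is a dict: "t": time; "joint_pos": joint angles; "joint_velocities": joint speeds; "effort": joint torques, N m; "ee_pos": TCP position; "orientation": TCP orientation; "ft_force": force on the tool from outside, world axes, zero at the start; "torque": the same for the moment, N m; "grip_width": finger opening in m; "finger_force": force on a finger pad.
Only numpy, scipy, OpenCV 4.12 (cv2) and the standard library are available. Lean on these libraries where they do the work, as an engineer would, in place of code of your own. Each camera call takes 0.05 s, during which the arm holds its last target. There are 200 camera calls.

### The job

Push the aluminium membrane cell along the bench until it sits fully home in the corner of the steel locating fence: its long side flat against the long rail and its end against the short rail. Only push it by its sides: never lift or tip it and do not touch the brass fittings on its top. Leave the bottles and glassware standing where they are.

Things in the scene. Friction and masses are not known exactly. Their poses are not given: they have to be found in the camera images.
- fence: fixed L of bright steel bars, 14 mm thick, 22 mm high. Origin: inner corner of the L, at bench height, z up. The long rail runs from it 300 mm along the fence's -y; its inner face (x = 0) looks to -x, towards the robot. The short rail runs from it 85 mm along -x; its inner face (y = 0) looks to -y. Yaw within 0.3 rad of 0.
- cell: loose aluminium block with a blue gasket line, 90 mm along x, 120 mm along y, 38 mm high, about 0.65 kg; up to about 11 N to slide. Origin: centre of its underside, z up. Starts on the robot's side of the long rail, its y within 0.4 rad of the fence's y. Fully home, its centre is at x -45, y -60 mm in the fence's frame and its axes lie along the fence's.
- ports: the two brass hose fittings on top of the cell, fixed to it; 18 mm in diameter, from 38 to 60 mm above the bench, 26 mm to either side of its centre along its y. Not to be touched. Origin and axes: those of the cell.
- amber_a: loose amber glass bottle, 60 mm in diameter, 120 mm tall, with a blue cap, standing behind (beyond) the fence's long rail; a bystander. Origin: centre of its underside, z up.
- amber_b: loose amber glass bottle, 60 mm in diameter, 120 mm tall, with a blue cap, standing behind (beyond) the fence's long rail; a bystander. Origin: centre of its underside, z up.
- amber_c: loose amber glass bottle, 60 mm in diameter, 120 mm tall, with a green cap, standing behind (beyond) the fence's long rail; a bystander. Origin: centre of its underside, z up.
- beaker: loose glass beaker, 66 mm in diameter, 85 mm tall, to the left (+y) of the short rail; a bystander. Origin: centre of its underside, z up.
- flask: loose green conical glass flask, 74 mm in diameter at the foot, 103 mm tall, farther to the left; a bystander. Origin: centre of its underside, z up.
- jar: loose white plastic jar with a black lid, 60 mm in diameter, 75 mm tall, on the bench to the right (-y) of the work; a bystander. Origin: centre of its underside, z up.

How it is judged (in metres and radians):
At the end, for the whole second after the job is handed in: The cell lies flat and at rest in the corner of the fence: within 4 mm of touching each rail (measured at its centre), its long axis within 0.04 rad of the long rail, robot clear (x of cell in the frame of fence between -0.049 and -0.042 m and y of cell in the frame of fence between -0.064 and -0.057 m and angle between the y axis of cell and the y axis of fence, either way round below 0.04 rad and angle between cell's own z axis and vertical below 0.03 rad and height (world z) of cell below 0.003 m and linear speed of cell below 0.01 m/s).
It fails at once if the cell is lifted off the bench (over 6 mm) or tipped (over 0.1 rad) (height (world z) of cell above 0.006 m or angle between cell's own z axis and vertical above 0.1 rad).
It fails at once if the robot touches the brass fittings with over 1 N (contact force between any of the fingers, the arm and ports above 1 N).
It fails at once if a bottle or piece of glassware is moved more than 15 mm or tipped (distance of any of amber_a, amber_b, amber_c, beaker, flask, jar from where it was at the start of the episode above 0.015 m or angle between any of amber_a, amber_b, amber_c, beaker, flask, jar's own z axis and vertical above 0.3 rad).
It also fails if it takes over 48 s, if anything falls off the work surface, if the arm or the gripper's body presses on something with over 40 N, if the wrist force passes 120 N, or if a joint passes its speed limit or range.

## Working session

There is one attempt and no reset: what is moved stays moved. The work goes in short steps, Python scripts to look and compute and a tool call to move; the robot and the scene stay as the last step left them, time stands still between calls to the robot, and variables do not carry over. Pictures are saved under pics/ and viewed, at most 10 in all, crops included, and the job is handed in when it is done.

Besides the shell and the picture viewer there is one more tool, called after ">>>" by a JSON object that holds its "name" and its "arguments", one argument or row to a line. arm_command: Moves the arm, as the interface text tells. Shift numbers are shares of 0.5 m and turn numbers shares of 180 degrees, none past 1 either way. Its arguments: {"type":"object","properties":{"steps":{"type":"array"},"jaw":{"type":"number"},"squeeze":{"type":"number"}},"required":["steps"]}

```bash
mkdir -p pics
python3 - <<'E'
from rig import arm
import cv2,pickle
s=arm.sense();print(s['t'],s['ee_pos'],s['orientation'],s['grip_width'])
d={}
for n in("top","scene"):
    g=arm.get_image(n);d[n]=g;cv2.imwrite(f"pics/{n}0.png",g["image"][:,:,::-1]);print(n,g["camera_matrix"],g["R"],g["t"])
pickle.dump(d,open("v0.pkl","wb"))
E
```

```text
0.0 [0.25389581 0.5974913  0.21748535] [[-9.20372150e-01  3.91042463e-01 -9.47603089e-04]
 [ 3.91043606e-01  9.20369056e-01 -2.38725744e-03]
 [-6.13744685e-05 -2.56771939e-03 -9.99996702e-01]] 0.09281496525426454
top [[431.79406579   0.         283.81043713]
 [  0.         431.79406579 211.30651467]
 [  0.           0.           1.        ]] [[-0.08753686 -0.99614353  0.00594731]
 [-0.96965017  0.08383751 -0.2296733 ]
 [ 0.22828896 -0.02587169 -0.97324961]] [0.00899186 0.5664705  0.96126939]
scene [[444.36900822   0.         281.73686774]
 [  0.         444.36900822 207.19184469]
 [  0.           0.           1.        ]] [[ 0.89117211  0.45311703 -0.02229875]
 [ 0.28134996 -0.59056921 -0.75635323]
 [-0.35588548  0.66776715 -0.65378326]] [-0.49426583 -0.1413754   1.38923013]
```

View pics/top0.png

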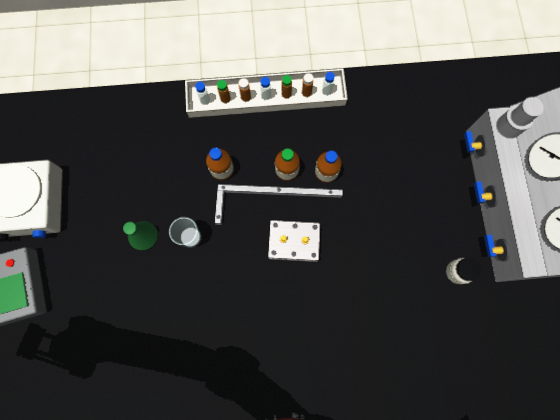

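View pics/scene0.png

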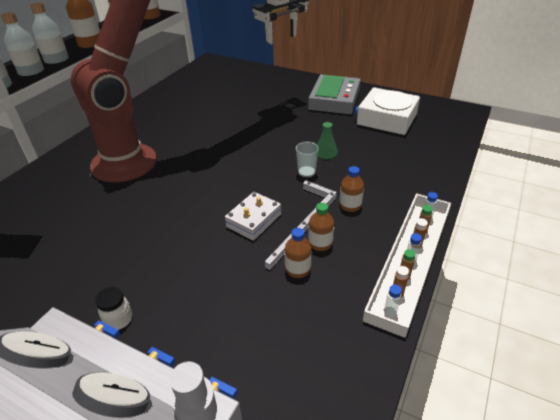

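The top view shows the fence corner near (218,188), with the long rail running to (342,193) and the short rail to (218,222). The cell is near (294,240), the beaker (185,233), the flask (141,235) and the jar (461,271). The scene view agrees.

```bash
cat > h.py <<'E'
import numpy as np,cv2
def ray(g,px,z):
    px=np.atleast_2d(np.asarray(px,float));K,R,t=g["camera_matrix"],np.array(g["R"]),np.array(g["t"])
    d=(np.c_[px,np.ones(len(px))]@np.linalg.inv(K).T)@R; C=-R.T@t
    return (C+d*((z-C[2])/d[:,2])[:,None])[:,:2]
def proj(g,X):
    c=np.asarray(X)@np.array(g["R"]).T+g["t"];p=c@np.array(g["camera_matrix"]).T;return p[:,:2]/p[:,2:]
E
python3 - <<'E'
from h import *
import pickle
d=pickle.load(open("v0.pkl","rb"))
g=d["top"];im=g["image"]
print("C",-np.array(g["R"]).T@g["t"])
gray=im.min(2).copy()
print(gray[228:268:2,295]); print(gray[184:200,260],gray[205,208:230], gray[215,262:280])
for th in(90,140,170):
    m=(gray>th).astype(np.uint8);roi=np.zeros_like(m);roi[180:270,205:350]=1;m*=roi
    cs,_=cv2.findContours(m,0,2)
    for c in cs:
        if cv2.contourArea(c)>150:
            r=cv2.minAreaRect(c)
            x,y,w,h=cv2.boundingRect(c)
            print(th,cv2.contourArea(c),(x,y,w,h))
            z=.038 if y>210 else .022
            W=ray(g,c[:,0,:],z).astype(np.float32)
            if z>.03:
                r=cv2.minAreaRect(W);print(r,cv2.boxPoints(r).round(4).tolist())
            else:
                print("hull",cv2.approxPolyDP(W,.006,True)[:,0].round(4).tolist())
hsv=cv2.cvtColor(im,cv2.COLOR_RGB2HSV)
m=((hsv[...,0]>18)&(hsv[...,0]<35)&(hsv[...,1]>150)&(hsv[...,2]>120)).astype(np.uint8)
n,l,st,ce=cv2.connectedComponentsWithStats(m)
for i in range(1,n):
    if 200<ce[i][1]<260 and 260<ce[i][0]<330: print("port",st[i],ce[i],ray(g,ce[i],.055))
cv2.imwrite("pics/c.png",cv2.resize(im[170:280,170:350,::-1],None,fx=4.4,fy=4.4,interpolation=cv2.INTER_CUBIC))
E
```

```text
C [ 0.33061814 -0.01366462  1.06560473]
[184 237 236 237 238 237 238 237 239 237 238 237 105 103 229 237  74  28
  27  27]
[ 26  28 105 220 218 221 227 226  87  80  34  25  27  26  27  26] [ 26  27  26  25  27  25  26  25 215 232 229 228 226 180  97  31   9  24
  26  28  26  26] [27 28 27 26 26 26 25 25 27 26 27 25 26 26 26 25 26 28]
90 1844.0 (268, 220, 52, 41)
((0.4986104369163513, -0.05889110267162323), (0.12101233005523682, 0.09420007467269897), 81.79983520507812) [[0.44339999556541443, -0.11209999769926071], [0.5365999937057495, -0.12549999356269836], [0.5539000034332275, -0.00570000009611249], [0.46059998869895935, 0.007699999958276749]]
90 813.5 (215, 184, 128, 40)
hull [[0.5630000233650208, 0.13009999692440033], [0.5619999766349792, 0.11779999732971191], [0.6431000232696533, 0.10339999943971634], [0.6049000024795532, -0.18799999356269836], [0.6176000237464905, -0.19200000166893005], [0.660099983215332, 0.11749999970197678]]
140 1760.0 (268, 221, 52, 39)
((0.4985566735267639, -0.05896621197462082), (0.12068197876214981, 0.091074138879776), 81.89888763427734) [[0.44499999284744
[... 1262 characters left out ...]
-0.1607999950647354], [0.6157000064849854, -0.15379999577999115], [0.6205000281333923, -0.15940000116825104], [0.6362000107765198, -0.03709999844431877]]
170 350.0 (215, 185, 63, 38)
hull [[0.5630000233650208, 0.13009999692440033], [0.5622000098228455, 0.12020000070333481], [0.5781999826431274, 0.12929999828338623], [0.5796999931335449, 0.11680000275373459], [0.6459000110626221, 0.10570000112056732], [0.6291000247001648, -0.028999999165534973], [0.6370999813079834, -0.02710000053048134], [0.6575000286102295, 0.1177000030875206]]
port [281 236   6   6  33] [283.42424242 238.57575758] [[ 0.50161418 -0.03380606]]
port [302 237   7   7  37] [305.02702703 239.75675676] [[ 0.49436515 -0.08453773]]
```

View pics/c.png

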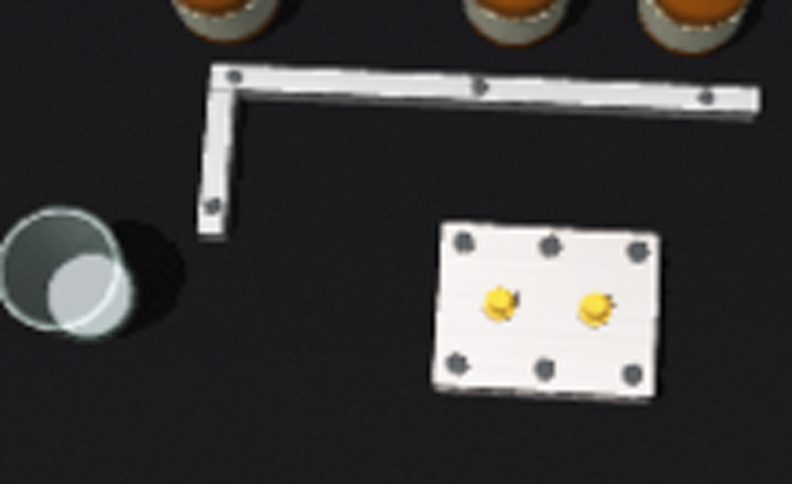

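The measured sizes match the given ones: cell 119×90 mm, rail 312 mm long on its outer side. Fence yaw is about -0.132 with the inner corner near (0.6437, 0.105). The cell is near (0.499,-0.059) with yaw -0.141. I'll push along fence x first, then y.

```bash
cat > go.py <<'E'
# usage: go.py fx fy z  (fence-frame target, mm) -> shift/turn shares from the present pose
import sys,numpy as np
from rig import arm
th=-0.132;c=np.array([.6437,.105]);ux=np.array([np.cos(th),np.sin(th)]);uy=np.array([-ux[1],ux[0]])
s=arm.sense();R=np.array(s["orientation"]);p=np.array(s["ee_pos"])
d=p[:2]-c;print("t",s["t"],"fence mm",(1e3*d@np.c_[ux,uy]).round(1),"z",p[2].round(4),"F",np.array(s["ft_force"]).round(1))
if len(sys.argv)>3:
    a=np.array(sys.argv[1:4],float)/1e3;T=np.r_[c+a[0]*ux+a[1]*uy,a[2]]
    e=np.arctan2(uy[1],uy[0])-np.arctan2(R[1,1],R[0,1])
    print("world",T.round(4),"shares",(R.T@(T-p)/.5).round(4),"yaw",round(-e/np.pi,4))
E
python3 go.py -188 -182 170; python3 go.py -188 -182 12
python3 - <<'E'
from h import *
import pickle
g=pickle.load(open("v0.pkl","rb"))["top"]
print(ray(g,[[190,238],[141,240],[458,275],[220,176],[287,176],[328,178]],.0))
E
```

```text
t 0.1 fence mm [-451.2  437. ] z 0.2177 F [ 0.3 -0.5  0.8]
world [ 0.4334 -0.0507  0.17  ] shares [-0.8373 -1.0528  0.0977] yaw -0.0859
t 0.1 fence mm [-451.2  437. ] z 0.2177 F [ 0.3 -0.5  0.8]
world [ 0.4334 -0.0507  0.012 ] shares [-0.8373 -1.0521  0.4137] yaw -0.0859
[[ 0.53254703  0.19728212]
 [ 0.53804777  0.31894603]
 [ 0.38358792 -0.45418878]
 [ 0.68811852  0.11403081]
 [ 0.67329916 -0.05841916]
 [ 0.658833   -0.16351188]]
```

>>> {"name": "arm_command", "arguments": {
  "steps": [
    {"tx": -0.16, "ty": -0.2, "tz": 0, "yaw": -0.03},
    {"tx": -0.32, "ty": -0.4, "tz": 0, "yaw": -0.06},
    {"tx": -0.42, "ty": -0.52, "tz": 0, "yaw": -0.086},
    {"tx": -0.5, "ty": -0.62, "tz": 0, "yaw": -0.086},
    {"tx": -0.58, "ty": -0.72, "tz": 0, "yaw": -0.086}
  ],
  "jaw": 0.5
}}

```text
t: 0.72
ee_pos: [0.3397, 0.2953, 0.2185]
orientation: [[-0.991, 0.131, 0.0], [0.131, 0.991, -0.0], [-0.0, -0.0, -1.0]]
ft_force: [1.3, 0.1, -0.2]
grip_width: 0.0485
finger_force: 0.0
```

```bash
python3 go.py -190 -182 170
```

```text
t 0.725 fence mm [-326.4  148.7] z 0.2185 F [ 1.3  0.1 -0.2]
world [ 0.4314 -0.0504  0.17  ] shares [-0.2725 -0.6614  0.0972] yaw 0.0001
```

>>> {"name": "arm_command", "arguments": {
  "steps": [
    {"tx": 0, "ty": 0, "tz": 0, "yaw": 0},
    {"tx": 0, "ty": 0, "tz": 0, "yaw": 0}
  ]
}}

```text
t: 0.98
ee_pos: [0.3392, 0.2983, 0.2187]
orientation: [[-0.991, 0.131, -0.0], [0.131, 0.991, 0.001], [0.0, 0.001, -1.0]]
ft_force: [-0.6, 0.2, 0.6]
grip_width: 0.0466
finger_force: 0.0
```

```bash
python3 go.py -190 -182 170
```

```text
t 0.975 fence mm [-327.3  151.5] z 0.2187 F [-0.6  0.2  0.6]
world [ 0.4314 -0.0504  0.17  ] shares [-0.2742 -0.6672  0.0968] yaw 0.0002
```

>>> {"name": "arm_command", "arguments": {
  "steps": [
    {"tx": -0.12, "ty": -0.03, "tz": 0},
    {"tx": -0.22, "ty": -0.1, "tz": 0},
    {"tx": -0.27, "ty": -0.2, "tz": 0},
    {"tx": -0.274, "ty": -0.32, "tz": 0},
    {"tx": -0.274, "ty": -0.44, "tz": 0}
  ]
}}

```text
validation failed for argument at $.st...
```

>>> {"name": "arm_command", "arguments": {
  "steps": [
    {"tx": 0, "ty": -0.12, "tz": 0},
    {"tx": 0, "ty": -0.227, "tz": 0.1},
    {"tx": 0, "ty": -0.227, "tz": 0.1},
    {"tx": 0, "ty": -0.227, "tz": 0.1}
  ]
}}

```text
validation failed for argument at $.st...
```

```bash
python3 go.py -190 -182 12
```

```text
t 0.975 fence mm [-327.3  151.5] z 0.2187 F [-0.6  0.2  0.6]
world [ 0.4314 -0.0504  0.012 ] shares [-0.2743 -0.6675  0.4128] yaw 0.0002
```

All four numbers are needed in each row.

>>> {"name": "arm_command", "arguments": {
  "steps": [
    {"tx": -0.12, "ty": -0.03, "tz": 0, "yaw": 0},
    {"tx": -0.22, "ty": -0.1, "tz": 0, "yaw": 0},
    {"tx": -0.27, "ty": -0.2, "tz": 0, "yaw": 0},
    {"tx": -0.274, "ty": -0.32, "tz": 0, "yaw": 0},
    {"tx": -0.274, "ty": -0.44, "tz": 0, "yaw": 0}
  ]
}}

```text
t: 1.6
ee_pos: [0.447, 0.062, 0.2183]
orientation: [[-0.992, 0.127, 0.0], [0.127, 0.992, 0.001], [-0.0, 0.001, -1.0]]
ft_force: [1.3, -0.1, 0.5]
grip_width: 0.0465
finger_force: 0.0
```

>>> {"name": "arm_command", "arguments": {
  "steps": [
    {"tx": 0, "ty": -0.12, "tz": 0, "yaw": 0},
    {"tx": 0, "ty": -0.227, "tz": 0.05, "yaw": 0},
    {"tx": 0, "ty": -0.227, "tz": 0.1, "yaw": 0},
    {"tx": 0, "ty": -0.227, "tz": 0.1, "yaw": 0}
  ]
}}

```text
t: 2.1
ee_pos: [0.431, -0.0495, 0.1673]
orientation: [[-0.992, 0.129, -0.004], [0.129, 0.992, 0.001], [0.004, 0.001, -1.0]]
ft_force: [0.2, 0.4, 0.5]
grip_width: 0.0466
finger_force: 0.0
```

```bash
python3 go.py -190 -182 12
```

```text
t 2.1 fence mm [-190.5 -181.1] z 0.1673 F [0.2 0.4 0.5]
world [ 0.4314 -0.0504  0.012 ] shares [-0.0022 -0.0019  0.3106] yaw 0.0009
```

>>> {"name": "arm_command", "arguments": {
  "steps": [
    {"tx": 0, "ty": 0, "tz": 0.1, "yaw": 0.001},
    {"tx": 0, "ty": 0, "tz": 0.18, "yaw": 0.001},
    {"tx": 0, "ty": 0, "tz": 0.25, "yaw": 0.001},
    {"tx": 0, "ty": 0, "tz": 0.305, "yaw": 0.001},
    {"tx": 0, "ty": 0, "tz": 0.305, "yaw": 0.001}
  ]
}}

```text
t: 2.72
ee_pos: [0.4319, -0.0489, 0.0152]
orientation: [[-0.991, 0.13, -0.002], [0.13, 0.991, 0.001], [0.002, 0.001, -1.0]]
ft_force: [-0.4, 0.2, -0.4]
grip_width: 0.0466
finger_force: 0.0
```

```bash
python3 go.py -178 -182 14
python3 - <<'E'
from rig import arm
import cv2
g=arm.get_image("top");cv2.imwrite("pics/t1.png",cv2.resize(g["image"][150:330,160:400,::-1],None,fx=3.3,fy=3.3))
E
```

```text
t 2.725 fence mm [-189.7 -180.4] z 0.0152 F [-0.4  0.2 -0.4]
world [ 0.4433 -0.052   0.014 ] shares [-0.0234 -0.0032  0.0024] yaw 0.0004
```

View pics/t1.png

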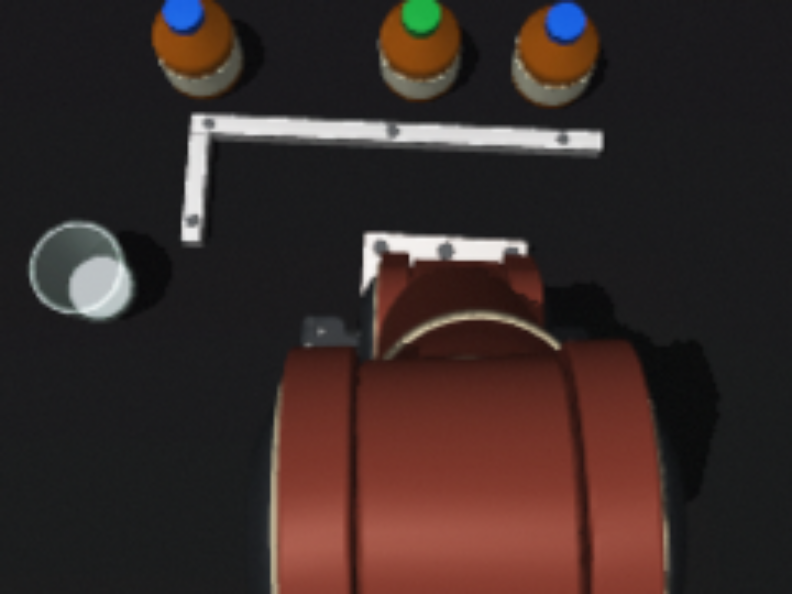

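The gripper is down behind the cell (seen around (450,300) in the crop) and nothing has moved. Now the push along fence +x.

>>> {"name": "arm_command", "arguments": {
  "steps": [
    {"tx": -0.016, "ty": -0.002, "tz": 0, "yaw": 0},
    {"tx": -0.03, "ty": -0.002, "tz": 0, "yaw": 0},
    {"tx": -0.045, "ty": -0.002, "tz": 0, "yaw": 0},
    {"tx": -0.06, "ty": -0.002, "tz": 0, "yaw": 0},
    {"tx": -0.075, "ty": -0.002, "tz": 0, "yaw": 0}
  ]
}}

```text
t: 3.4
ee_pos: [0.4629, -0.0564, 0.0164]
orientation: [[-0.991, 0.134, -0.012], [0.134, 0.991, 0.001], [0.012, -0.0, -1.0]]
ft_force: [-7.9, 1.4, 7.2]
grip_width: 0.0463
finger_force: 4.2
```

>>> {"name": "arm_command", "arguments": {
  "steps": [
    {"tx": -0.016, "ty": 0, "tz": 0, "yaw": 0},
    {"tx": -0.032, "ty": 0, "tz": 0, "yaw": 0},
    {"tx": -0.048, "ty": 0, "tz": 0, "yaw": 0},
    {"tx": -0.064, "ty": 0, "tz": 0, "yaw": 0},
    {"tx": -0.08, "ty": 0, "tz": 0, "yaw": 0}
  ]
}}

```text
t: 4.03
ee_pos: [0.5031, -0.0619, 0.0164]
orientation: [[-0.991, 0.134, -0.011], [0.134, 0.991, 0.001], [0.011, -0.0, -1.0]]
ft_force: [-6.7, 1.4, 5.6]
grip_width: 0.0465
finger_force: 3.7
```

```bash
python3 go.py -97 -182 14
```

```text
t 4.025 fence mm [-117.4 -183.9] z 0.0164 F [-6.7  1.4  5.6]
world [ 0.5236 -0.0626  0.014 ] shares [-0.0409  0.004   0.0043] yaw -0.0008
```

>>> {"name": "arm_command", "arguments": {
  "steps": [
    {"tx": -0.008, "ty": 0, "tz": 0, "yaw": 0},
    {"tx": -0.016, "ty": 0, "tz": 0, "yaw": 0},
    {"tx": -0.024, "ty": 0, "tz": 0, "yaw": 0},
    {"tx": -0.03, "ty": 0, "tz": 0, "yaw": 0}
  ]
}}

```text
t: 4.53
ee_pos: [0.5194, -0.0641, 0.0163]
orientation: [[-0.991, 0.134, -0.008], [0.134, 0.991, 0.001], [0.008, -0.0, -1.0]]
ft_force: [-6.9, 0.3, 4.7]
grip_width: 0.0467
finger_force: 3.4
```

>>> {"name": "arm_command", "arguments": {
  "steps": [
    {"tx": -0.003, "ty": 0, "tz": 0, "yaw": 0},
    {"tx": -0.006, "ty": 0, "tz": 0, "yaw": 0}
  ]
}}

```text
t: 4.78
ee_pos: [0.5216, -0.0643, 0.0163]
orientation: [[-0.991, 0.134, -0.009], [0.134, 0.991, 0.001], [0.009, -0.0, -1.0]]
ft_force: [-8.0, 1.6, 6.7]
grip_width: 0.0462
finger_force: 4.0
```

```bash
python3 go.py -97 -182 14
```

```text
t 4.775 fence mm [ -98.7 -183.9] z 0.0163 F [-8.   1.6  6.7]
world [ 0.5236 -0.0626  0.014 ] shares [-0.0035  0.0039  0.0046] yaw -0.0008
```

>>> {"name": "arm_command", "arguments": {
  "steps": [
    {"tx": -0.003, "ty": 0, "tz": 0, "yaw": 0},
    {"tx": -0.006, "ty": 0, "tz": 0, "yaw": 0},
    {"tx": -0.006, "ty": 0, "tz": 0, "yaw": 0}
  ]
}}

```text
t: 5.15
ee_pos: [0.5217, -0.0644, 0.0161]
orientation: [[-0.991, 0.134, -0.015], [0.134, 0.991, 0.002], [0.015, -0.0, -1.0]]
ft_force: [-11.4, 1.0, 8.7]
grip_width: 0.0464
finger_force: 5.7
```

```bash
python3 go.py -97 -182 14
```

```text
t 5.15 fence mm [ -98.7 -183.9] z 0.0161 F [-11.4   1.    8.7]
world [ 0.5236 -0.0626  0.014 ] shares [-0.0034  0.0039  0.0041] yaw -0.0008
```

>>> {"name": "arm_command", "arguments": {
  "steps": [
    {"tx": -0.004, "ty": 0, "tz": 0, "yaw": 0},
    {"tx": -0.008, "ty": 0, "tz": 0, "yaw": 0},
    {"tx": -0.008, "ty": 0, "tz": 0, "yaw": 0}
  ]
}}

```text
t: 5.52
ee_pos: [0.5216, -0.0644, 0.0157]
orientation: [[-0.991, 0.134, -0.024], [0.134, 0.991, 0.003], [0.024, -0.0, -1.0]]
ft_force: [-17.4, 2.4, 12.1]
grip_width: 0.0464
finger_force: 8.3
```

```bash
python3 go.py -98.7 -182 14;python3 - <<'E'
from rig import arm
import cv2
g=arm.get_image("top");cv2.imwrite("pics/t2.png",cv2.resize(g["image"][150:330,160:400,::-1],None,fx=3.3,fy=3.3))
E
```

```text
t 5.525 fence mm [ -98.8 -184. ] z 0.0157 F [-17.4   2.4  12.1]
world [ 0.5219 -0.0624  0.014 ] shares [-0.0002  0.004   0.0034] yaw -0.0008
```

View pics/t2.png

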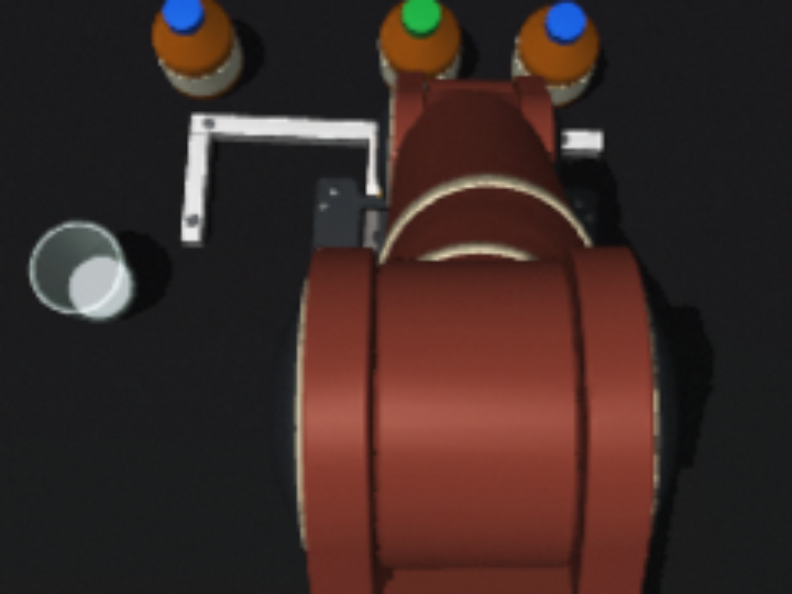

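The cell's left end shows at about (375,190), right against the long rail, and the bottles have not moved. Next I back off, shut the jaw and go round to the -y end.

>>> {"name": "arm_command", "arguments": {
  "steps": [
    {"tx": 0.04, "ty": 0, "tz": 0, "yaw": 0},
    {"tx": 0.1, "ty": -0.02, "tz": -0.004, "yaw": 0},
    {"tx": 0.12, "ty": -0.1, "tz": -0.004, "yaw": 0},
    {"tx": 0.12, "ty": -0.18, "tz": -0.004, "yaw": 0},
    {"tx": 0.12, "ty": -0.19, "tz": -0.004, "yaw": 0}
  ],
  "jaw": 0
}}

```text
t: 6.2
ee_pos: [0.4617, -0.1561, 0.019]
orientation: [[-0.99, 0.141, 0.003], [0.141, 0.99, -0.003], [-0.004, -0.003, -1.0]]
ft_force: [0.3, 0.8, -0.7]
grip_width: 0.0019
finger_force: 0.0
```

```bash
python3 go.py -45 -277 14
```

```text
t 6.2 fence mm [-146.1 -282.8] z 0.019 F [ 0.3  0.8 -0.7]
world [ 0.5626 -0.1637  0.014 ] shares [-0.202   0.0135  0.0107] yaw -0.0029
```

>>> {"name": "arm_command", "arguments": {
  "steps": [
    {"tx": -0.08, "ty": 0, "tz": 0.006, "yaw": -0.003},
    {"tx": -0.15, "ty": 0.004, "tz": 0.006, "yaw": -0.003},
    {"tx": -0.202, "ty": 0.01, "tz": 0.006, "yaw": -0.003},
    {"tx": -0.202, "ty": 0.013, "tz": 0.006, "yaw": -0.003}
  ]
}}

```text
t: 6.7
ee_pos: [0.5648, -0.1575, 0.0156]
orientation: [[-0.992, 0.123, 0.004], [0.123, 0.992, 0.0], [-0.004, 0.001, -1.0]]
ft_force: [-1.4, -0.3, 0.1]
grip_width: 0.0009
finger_force: 0.0
```

```bash
python3 go.py -45 -257 14;python3 - <<'E'
from rig import arm
import cv2
g=arm.get_image("top");cv2.imwrite("pics/t3.png",cv2.resize(g["image"][150:330,160:400,::-1],None,fx=3.3,fy=3.3))
E
```

```text
t 6.7 fence mm [ -43.7 -270.6] z 0.0156 F [-1.4 -0.3  0.1]
world [ 0.5653 -0.1438  0.014 ] shares [0.0024 0.0273 0.0032] yaw 0.0029
```

View pics/t3.png

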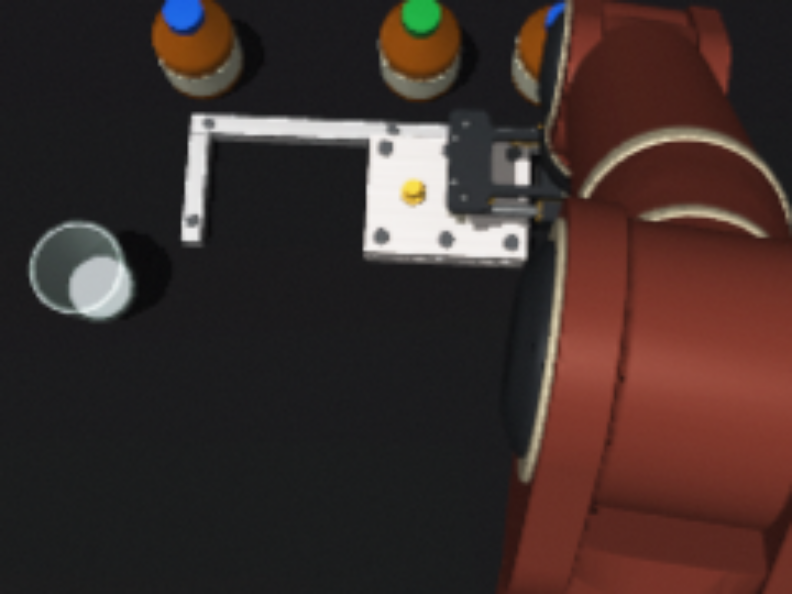

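The cell lies flush on the long rail, with its corners at about (370,137) to (527,262) in the crop. The fingers are off its right end and the gripper body is well above the ports. Now the push along +y.

>>> {"name": "arm_command", "arguments": {
  "steps": [
    {"tx": 0, "ty": 0.014, "tz": 0, "yaw": 0.003},
    {"tx": 0, "ty": 0.03, "tz": 0, "yaw": 0.003},
    {"tx": 0, "ty": 0.05, "tz": 0, "yaw": 0.003},
    {"tx": 0, "ty": 0.07, "tz": 0, "yaw": 0.003},
    {"tx": 0, "ty": 0.09, "tz": 0, "yaw": 0.003}
  ]
}}

```text
t: 7.38
ee_pos: [0.5664, -0.1158, 0.0153]
orientation: [[-0.991, 0.136, -0.001], [0.136, 0.991, -0.003], [0.001, -0.003, -1.0]]
ft_force: [-0.6, -5.3, 0.8]
grip_width: 0.0005
finger_force: 2.5
```

```bash
python3 go.py -45 -137.5 15
```

```text
t 7.375 fence mm [ -47.6 -229. ] z 0.0153 F [-0.6 -5.3  0.8]
world [ 0.581  -0.0254  0.015 ] shares [-0.0044  0.1831  0.    ] yaw -0.0013
```

>>> {"name": "arm_command", "arguments": {
  "steps": [
    {"tx": -0.003, "ty": 0.02, "tz": 0, "yaw": 0},
    {"tx": -0.004, "ty": 0.04, "tz": 0, "yaw": 0},
    {"tx": -0.004, "ty": 0.06, "tz": 0, "yaw": 0},
    {"tx": -0.004, "ty": 0.08, "tz": 0, "yaw": 0},
    {"tx": -0.004, "ty": 0.1, "tz": 0, "yaw": 0}
  ]
}}

```text
t: 8.0
ee_pos: [0.5725, -0.0695, 0.0153]
orientation: [[-0.99, 0.137, -0.007], [0.137, 0.99, -0.006], [0.006, -0.007, -1.0]]
ft_force: [-5.2, -9.1, 4.8]
grip_width: 0.0008
finger_force: 4.8
```

>>> {"name": "arm_command", "arguments": {
  "steps": [
    {"tx": 0, "ty": 0.016, "tz": 0, "yaw": 0},
    {"tx": 0, "ty": 0.03, "tz": 0, "yaw": 0},
    {"tx": 0, "ty": 0.042, "tz": 0, "yaw": 0},
    {"tx": 0, "ty": 0.054, "tz": 0, "yaw": 0}
  ]
}}

```text
t: 8.5
ee_pos: [0.5759, -0.0431, 0.0152]
orientation: [[-0.99, 0.137, -0.007], [0.138, 0.99, -0.006], [0.006, -0.007, -1.0]]
ft_force: [-5.6, -8.7, 5.0]
grip_width: 0.0005
finger_force: 5.0
```

```bash
python3 go.py -45 -137.5 15
```

```text
t 8.5 fence mm [ -47.7 -155.8] z 0.0152 F [-5.6 -8.7  5. ]
world [ 0.581  -0.0254  0.015 ] shares [-0.0052  0.0366  0.0002] yaw -0.0019
```

>>> {"name": "arm_command", "arguments": {
  "steps": [
    {"tx": 0, "ty": 0.008, "tz": 0, "yaw": 0},
    {"tx": 0, "ty": 0.016, "tz": 0, "yaw": 0},
    {"tx": 0, "ty": 0.024, "tz": 0, "yaw": 0},
    {"tx": 0, "ty": 0.03, "tz": 0, "yaw": 0}
  ]
}}

```text
t: 9.0
ee_pos: [0.5778, -0.0284, 0.0152]
orientation: [[-0.99, 0.137, -0.007], [0.137, 0.99, -0.006], [0.007, -0.007, -1.0]]
ft_force: [-5.4, -9.3, 5.4]
grip_width: 0.0008
finger_force: 5.2
```

>>> {"name": "arm_command", "arguments": {
  "steps": [
    {"tx": 0, "ty": 0.004, "tz": 0, "yaw": 0},
    {"tx": 0, "ty": 0.008, "tz": 0, "yaw": 0}
  ]
}}

```text
t: 9.25
ee_pos: [0.5783, -0.0247, 0.0153]
orientation: [[-0.99, 0.138, -0.007], [0.138, 0.99, -0.006], [0.007, -0.007, -1.0]]
ft_force: [-5.3, -9.4, 6.1]
grip_width: 0.0006
finger_force: 5.2
```

>>> {"name": "arm_command", "arguments": {
  "steps": [
    {"tx": 0, "ty": 0.004, "tz": 0, "yaw": 0},
    {"tx": 0, "ty": 0.008, "tz": 0, "yaw": 0}
  ]
}}

```text
t: 9.5
ee_pos: [0.5788, -0.0208, 0.0152]
orientation: [[-0.99, 0.138, -0.008], [0.138, 0.99, -0.007], [0.007, -0.008, -1.0]]
ft_force: [-5.0, -9.6, 5.4]
grip_width: 0.0006
finger_force: 5.2
```

```bash
python3 go.py -45 -137.5 15
```

```text
t 9.5 fence mm [ -47.8 -133.2] z 0.0152 F [-5.  -9.6  5.4]
world [ 0.581  -0.0254  0.015 ] shares [-0.0056 -0.0085  0.0005] yaw -0.0019
```

>>> {"name": "arm_command", "arguments": {
  "steps": [
    {"tx": 0, "ty": 0.004, "tz": 0, "yaw": 0},
    {"tx": 0, "ty": 0.008, "tz": 0, "yaw": 0}
  ]
}}

```text
t: 9.75
ee_pos: [0.579, -0.0195, 0.0153]
orientation: [[-0.99, 0.139, -0.008], [0.139, 0.99, -0.01], [0.007, -0.011, -1.0]]
ft_force: [-6.2, -15.0, 7.1]
grip_width: 0.0009
finger_force: 7.8
```

```bash
python3 go.py;python3 - <<'E'
from rig import arm
import cv2
g=arm.get_image("top");cv2.imwrite("pics/t4.png",cv2.resize(g["image"][150:330,160:400,::-1],None,fx=3.3,fy=3.3))
E
```

```text
t 9.75 fence mm [ -47.8 -132. ] z 0.0153 F [ -6.2 -15.    7.1]
```

View pics/t4.png

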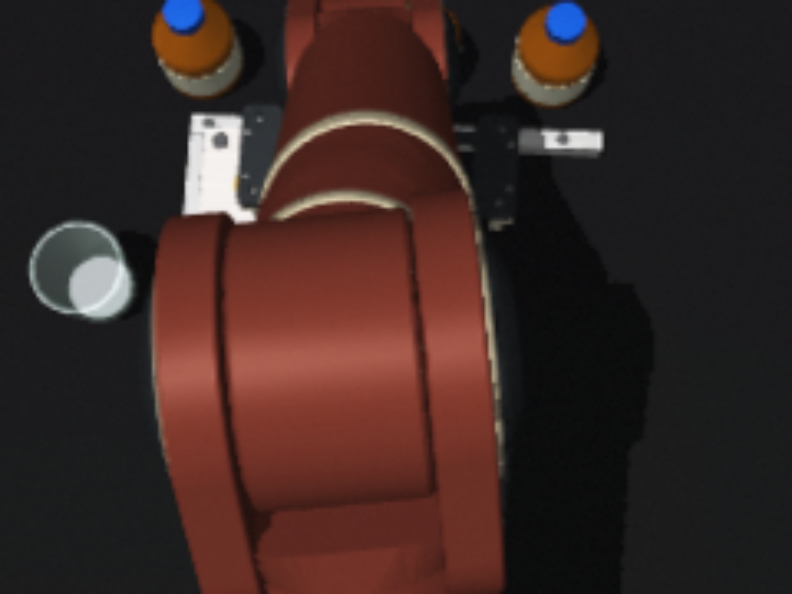

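The cell's left end meets the short rail (about x=205 px) and the force has jumped, so it is against the stop. One more firm nudge, then I back off and measure.

>>> {"name": "arm_command", "arguments": {
  "steps": [
    {"tx": 0, "ty": 0.004, "tz": 0, "yaw": 0},
    {"tx": 0, "ty": 0.006, "tz": 0, "yaw": 0},
    {"tx": 0, "ty": 0.006, "tz": 0, "yaw": 0}
  ]
}}

```text
t: 10.18
ee_pos: [0.5789, -0.0195, 0.0153]
orientation: [[-0.99, 0.141, -0.009], [0.141, 0.99, -0.013], [0.007, -0.014, -1.0]]
ft_force: [-6.4, -16.4, 7.4]
grip_width: 0.0003
finger_force: 8.8
```

>>> {"name": "arm_command", "arguments": {
  "steps": [
    {"tx": 0, "ty": -0.02, "tz": 0, "yaw": 0},
    {"tx": 0, "ty": -0.08, "tz": 0, "yaw": 0},
    {"tx": 0, "ty": -0.16, "tz": 0, "yaw": 0},
    {"tx": 0.04, "ty": -0.24, "tz": 0, "yaw": 0},
    {"tx": 0.08, "ty": -0.26, "tz": 0, "yaw": 0}
  ]
}}

```text
t: 10.8
ee_pos: [0.526, -0.1339, 0.0152]
orientation: [[-0.99, 0.138, 0.001], [0.138, 0.99, -0.0], [-0.001, -0.0, -1.0]]
ft_force: [0.2, 1.1, -0.2]
grip_width: 0.0004
finger_force: 0.0
```

>>> {"name": "arm_command", "arguments": {
  "steps": [
    {"tx": 0.08, "ty": -0.04, "tz": 0, "yaw": 0},
    {"tx": 0.1, "ty": -0.08, "tz": 0, "yaw": 0},
    {"tx": 0.1, "ty": -0.08, "tz": 0, "yaw": 0}
  ]
}}

```text
t: 11.18
ee_pos: [0.4714, -0.165, 0.0154]
orientation: [[-0.991, 0.137, 0.0], [0.137, 0.991, 0.001], [-0.0, 0.001, -1.0]]
ft_force: [-0.2, 0.1, 0.8]
grip_width: 0.0005
finger_force: 0.0
```

```bash
python3 go.py -150 -60 15;python3 - <<'E'
from rig import arm
from h import *
g=arm.get_image("top");im=g["image"];cv2.imwrite("pics/t5.png",cv2.resize(im[150:330,160:400,::-1],None,fx=3.3,fy=3.3))
hsv=cv2.cvtColor(im,cv2.COLOR_RGB2HSV)
m=((hsv[...,0]>18)&(hsv[...,0]<35)&(hsv[...,1]>150)&(hsv[...,2]>120)).astype(np.uint8)
n,l,st,ce=cv2.connectedComponentsWithStats(m)
P=[ray(g,ce[i],.055)[0] for i in range(1,n) if 180<ce[i][1]<260 and 200<ce[i][0]<330 and st[i][4]>15]
th=-.132;c=np.array([.6437,.105]);ux=np.array([np.cos(th),np.sin(th)]);uy=np.array([-ux[1],ux[0]])
for p in P: print("port fence mm",1e3*(p-c)@np.c_[ux,uy])
E
```

```text
t 11.175 fence mm [-135.3 -290.3] z 0.0154 F [-0.2  0.1  0.8]
world [0.4871 0.0653 0.015 ] shares [0.0317 0.4605 0.001 ] yaw -0.0016
port fence mm [-47.27049272 -34.29328235]
port fence mm [-46.93460561 -85.54924988]
```

View pics/t5.png

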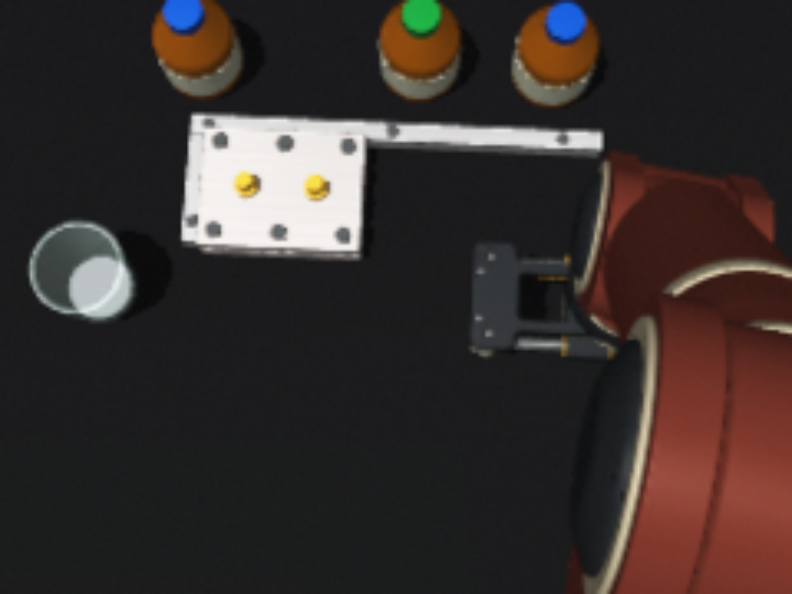

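The cell measures (-47,-60) mm with a 0.006 rad tilt, which is home within calibration. A gentle confirming push along +x will settle the long side.

>>> {"name": "arm_command", "arguments": {
  "steps": [
    {"tx": 0.031, "ty": 0.1, "tz": 0, "yaw": -0.0016},
    {"tx": 0.031, "ty": 0.21, "tz": 0, "yaw": -0.0016},
    {"tx": 0.031, "ty": 0.32, "tz": 0, "yaw": -0.0016},
    {"tx": 0.031, "ty": 0.42, "tz": 0, "yaw": -0.0016},
    {"tx": 0.031, "ty": 0.46, "tz": 0, "yaw": -0.0016}
  ]
}}

```text
t: 11.85
ee_pos: [0.4882, 0.0726, 0.0152]
orientation: [[-0.993, 0.12, 0.002], [0.12, 0.993, 0.004], [-0.001, 0.005, -1.0]]
ft_force: [-0.4, 0.2, 0.4]
grip_width: 0.0007
finger_force: 0.0
```

>>> {"name": "arm_command", "arguments": {
  "steps": [
    {"tx": -0.03, "ty": 0, "tz": 0, "yaw": 0},
    {"tx": -0.06, "ty": 0, "tz": 0, "yaw": 0},
    {"tx": -0.08, "ty": 0, "tz": 0, "yaw": 0},
    {"tx": -0.09, "ty": 0, "tz": 0, "yaw": 0},
    {"tx": -0.095, "ty": 0, "tz": 0, "yaw": 0}
  ]
}}

```text
t: 12.48
ee_pos: [0.5342, 0.0594, 0.0151]
orientation: [[-0.992, 0.129, -0.0], [0.129, 0.992, 0.0], [0.0, 0.0, -1.0]]
ft_force: [-0.3, -0.6, -0.4]
grip_width: 0.0002
finger_force: 0.0
```

```bash
python3 go.py -98 -60 15
```

```text
t 12.475 fence mm [-102.5  -59.6] z 0.0151 F [-0.3 -0.6 -0.4]
world [0.5387 0.0584 0.015 ] shares [-0.0091 -0.0008  0.0001] yaw 0.0009
```

>>> {"name": "arm_command", "arguments": {
  "steps": [
    {"tx": -0.005, "ty": 0, "tz": 0, "yaw": 0},
    {"tx": -0.01, "ty": 0, "tz": 0, "yaw": 0},
    {"tx": -0.014, "ty": 0, "tz": 0, "yaw": 0},
    {"tx": -0.014, "ty": 0, "tz": 0, "yaw": 0}
  ]
}}

```text
t: 12.98
ee_pos: [0.5381, 0.0583, 0.0148]
orientation: [[-0.992, 0.129, -0.006], [0.129, 0.992, 0.0], [0.006, -0.001, -1.0]]
ft_force: [-4.5, 0.6, 4.0]
grip_width: 0.0003
finger_force: 2.5
```

```bash
python3 go.py -98 -60 15
```

```text
t 12.975 fence mm [-98.5 -60.2] z 0.0148 F [-4.5  0.6  4. ]
world [0.5387 0.0584 0.015 ] shares [-0.0011  0.0003 -0.0003] yaw 0.0009
```

>>> {"name": "arm_command", "arguments": {
  "steps": [
    {"tx": -0.006, "ty": 0, "tz": 0, "yaw": 0},
    {"tx": -0.012, "ty": 0, "tz": 0, "yaw": 0},
    {"tx": -0.015, "ty": 0, "tz": 0, "yaw": 0},
    {"tx": -0.015, "ty": 0, "tz": 0, "yaw": 0}
  ]
}}

```text
t: 13.48
ee_pos: [0.5379, 0.0583, 0.0142]
orientation: [[-0.992, 0.128, -0.022], [0.128, 0.992, 0.001], [0.022, -0.002, -1.0]]
ft_force: [-15.3, 2.6, 11.3]
grip_width: 0.0007
finger_force: 7.4
```

```bash
python3 go.py
```

```text
t 13.475 fence mm [-98.8 -60.3] z 0.0142 F [-15.3   2.6  11.3]
```

It stopped at the same place, -98.8, with 15 N and no motion, so it is home. Backing off.

>>> {"name": "arm_command", "arguments": {
  "steps": [
    {"tx": 0.03, "ty": 0, "tz": 0, "yaw": 0},
    {"tx": 0.08, "ty": 0, "tz": 0, "yaw": 0},
    {"tx": 0.12, "ty": 0, "tz": 0, "yaw": 0},
    {"tx": 0.12, "ty": 0, "tz": 0, "yaw": 0}
  ]
}}

```text
t: 13.98
ee_pos: [0.4884, 0.0649, 0.0152]
orientation: [[-0.992, 0.129, -0.0], [0.129, 0.992, -0.0], [0.0, -0.0, -1.0]]
ft_force: [0.5, 0.6, -0.5]
grip_width: 0.0008
finger_force: 0.0
```

```bash
python3 go.py; python3 -c "
from rig import arm
print(arm.close_job())"
```

```text
t 13.975 fence mm [-148.7  -60.2] z 0.0152 F [ 0.5  0.6 -0.5]
the job is handed in; nothing more can be done
None
```

I pushed the cell home against both rails, backed the robot clear and handed the job in at about 14 s; no verdict came back, but my last camera measurement put the cell at about (-47, -60) mm and 0.006 rad in the fence frame.

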